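Slide the crown wheel up to the dial gauge

ROBOT

A 6-joint arm with a two-finger parallel gripper is mounted at the origin on the work surface. World frame = base frame: x ahead of the robot, y to its left, z up, the work surface at z = 0. Lengths are in m, angles in degrees, forces in N, time in s.
With the tool pointing down it reaches from about 0.35 to 0.85 m from the base axis. Payload 8.1 kg.
Tool frame: the origin (TCP) lies midway between the tips of the shut fingers; the grasp point (between the pads) lies 19 mm behind it; z points along the fingers, y is the line along which they close (so a half turn about z gives the same grasp; the last joint's range is limited). The gripper opens to 93 mm and grips with 3 to 60 N. Pads are 15 mm wide; open, the fingers measure 128 mm over their backs; the gripper's body (75 mm by 188 mm) begins 65 mm behind the grasp point.
Start: joints at [-4.893, 7.471, 85.268, -0, 87.261, -4.893], TCP at [0.6, 0, 0.219] pointing down, gripper open.
Joint ranges: [-169.43, 169.43], [-51.17, 129.36], [1.28, 143.12], [-76.62, 256.62], [0, 156.53], [-152.29, 152.29]. Speed limits (degrees/s): [136.94, 136.94, 159.86, 180, 180, 180].

INTERFACE

Orientations are given as [roll, pitch, yaw] about the fixed x, y, z axes, in that order (R = Rz(yaw) Ry(pitch) Rx(roll)).
In Python, from station import arm gives the robot as it stands.
- The arm moves only by the tool apply_moves, never from a script. Its argument "motion" is text: rows parted by semicolons, each of 7 numbers parted by spaces: the shift along the tool's x, y, z in m, then the turn, a rotation vector about the tool's x, y, z in degrees, then the opening, from -1 (shut) to 1 (fully open), so that 0 is half open. A call has 1 to 20 rows; each row is the pose to reach, as a shift and turn from the pose commanded when the call began, along the tool's axes at that moment; what a row does not reach only later rows make up. A row lasts 1/10 s, in which the tool goes at most 50 mm and 8.59 degrees, less where a joint would pass 70% of its speed; a pose out of reach is approached as far as the arm can. A call with a gripper value outside its range is refused whole. The fingers move at their own pace and stop on an object; the grip force is fixed at half the most. Time passes only in rows, so rows that repeat a pose let the fingers close. It gives the time, the measured TCP pose, the force, the opening and the grip force at its end, in the units of the state.
- arm.state(): the state, without advancing time (a new reading comes with each control period).
- arm.read_camera(name): name is "scene" or "side" or "wrist"; returns a dict with "image" (400x640x3 uint8, blue, green, red), "K" (3x3 intrinsics, pixels), "camera_from_world" (4x4, takes a point from world to camera coordinates); the wrist camera has in their place "hand_eye" (4x4, takes a point from camera to tool coordinates, whose origin is the TCP and whose axes are the flange's). Camera axes: x right, y down, z forward; pixel columns grow to the right and rows downward; lengths in m; the calibration is good to about 2 mm. A picture is of the moment at which its call begins: read the wrist's pose just before it. There is no depth.
- arm.finish_job(): hands the job in; it is judged then, once.
The state is a dict: "time_s": time; "joints": joint angles; "qd": joint speeds; "joint_efforts": joint torques, N m; "tool_pos": TCP position; "ee_rot": TCP orientation; "force": force on the tool from outside, world axes, zero at the start; "torque": the same for the moment, N m; "gripper_width": finger opening in m; "finger_force": force on a finger pad.
Only numpy, scipy, OpenCV 4.12 (cv2) and the standard library are available. Lean on these libraries where they do the work, as an engineer would, in place of code of your own. Each camera call takes 0.05 s, during which the arm holds its last target. There are 200 camera calls.

TASK

Clear the copper drift off the steel plate by laying it flat inside the blue tray. Then slide the black crown wheel, flat on the plate and without gripping or lifting it, squarely up to the dial gauge until its plunger is pushed in by half its travel (the orange half of the rod has gone in, the green half still shows), and leave it there. Be gentle: the wheel's teeth are finished, so never press on it with more than 15 N, never run the plunger close to its end stop, and leave the other things where they are.

Things in the scene. Friction and masses are not known exactly. Their poses are not given: they have to be found in the camera images.
- gear: Black steel crown wheel (ring gear) lying flat, teeth up: a plain round ring 120 mm outside diameter, open bore 76 mm diameter, 20 mm high (the teeth are the top 2 mm), about 0.75 kg, loose; sliding it takes roughly 3 to 8 N, but bumping into it at 0.1 m/s or faster can pass 15 N (0.05 m/s is safe). Fingers let down into the bore can push it from inside. Origin: centre of its underside, on the plate; z up.
- gauge: Dial gauge fixed to the plate: blue block 70 x 50 x 40 mm with a round dial (58 mm diameter) lying on top, highest point 58 mm above the plate. Origin: centre of the block's underside. Its -x axis is the direction in which the plunger points (towards the crown wheel's side of the plate); y across. The plunger's line is y = 0, 14 mm above the plate.
- plunger_tip (a point): Centre of the flat outer face of the plunger's round brass pad (24 mm diameter), 14 mm above the plate. With the plunger free it lies at x = -76 mm in the gauge's frame and moves towards +x of the gauge as the plunger is pushed in.
- plunger (a joint): How far the gauge's plunger is pushed in, m: 0 free, 0.012 half way, 0.024 end stop. Weak spring (0.4 N at first, 50 N/m more), too weak to push the wheel back. The rod between brass pad and aluminium stem shows 12 mm of green next to the pad and 12 mm of orange next to the stem when free.
- drift: Copper drift, a plain square bar 130 x 18 x 18 mm, 0.34 kg, lying on the plate across the way between crown wheel and gauge. Origin: centre of its underside; x along its length.
- tray: Blue open tray, fixed on the bench, 200 x 130 mm outside, 35 mm high, walls and floor 4 mm. Origin: centre of its underside, on the bench; x along its 200 mm length. It stands on the robot's left or right.
- red_tray: Red open tray of the same size with bearing rings in it, fixed, on the side opposite the blue tray; not to be used. Origin: centre of its underside.
- plate: Fixed steel plate on the bench, 440 (x) x 550 (y) x 10 mm; its top, where wheel, drift and gauge stand, is 10 mm above the bench. Origin: centre of its underside.
- race_a: Bystander: steel bearing ring, 54 mm diameter, 18 mm high, on the plate's far edge. Origin: centre of its underside.
- race_b: Bystander: steel bearing ring, 60 mm diameter, 20 mm high, on the plate's edge nearest the robot. Origin: centre of its underside.
- pinion: Bystander: dark steel pinion standing upright on the plate's far left corner, 68 mm diameter, 125 mm high. Origin: centre of its underside.
- bush: Bystander: small brass bush, 36 mm diameter, 30 mm high, on the plate's far edge. Origin: centre of its underside.
- wrench: Bystander: wrench lying along the plate's edge nearest the robot, on the left. Origin: on its underside.

How it is judged (in metres and radians):
On the way, in this order (a step that is already met when the one before it is completed fails the run):
1. the copper drift lies flat inside the blue tray, released (x of drift in the frame of tray between -0.05 and 0.05 m and y of drift in the frame of tray between -0.055 and 0.055 m and z of drift in the frame of tray below 0.014 m and contact force between drift and the fingers below 0.2 N and linear speed of drift below 0.03 m/s), for 0.2 s.
2. the crown wheel, squarely in front of the gauge, has pushed the plunger in to about half its travel (value of joint plunger between 0.008 and 0.016 m and y of gear in the frame of gauge between -0.01 and 0.01 m and horizontal distance between gear and plunger_tip below 0.066 m), for 0.2 s.
At the end, for the whole second after the job is handed in: The drift lies flat inside the blue tray (its centre within 50 mm lengthways and 55 mm across of the tray's centre); the crown wheel lies flat on the plate, at rest against the plunger, its centre within 10 mm of the plunger's line, and the plunger is pushed in by 8 to 16 mm (half its travel is 12) (all of step 2 and x of drift in the frame of tray between -0.05 and 0.05 m and y of drift in the frame of tray between -0.055 and 0.055 m and z of drift in the frame of tray below 0.014 m and linear speed of drift below 0.02 m/s and linear speed of gear below 0.01 m/s and angle between gear's own z axis and vertical below 0.05 rad and height (world z) of gear below 0.013 m); the robot touches nothing.
It fails at once if the robot's fingers or arm press on the crown wheel with more than 15 N (contact force between gear and the fingers above 15 N or contact force between gear and the arm above 15 N).
It fails at once if the plunger is run close to its end stop (more than 20 mm in) (value of joint plunger above 0.02 m).
It fails at once if the crown wheel is lifted or tipped off the plate (height (world z) of gear above 0.02 m or angle between gear's own z axis and vertical above 0.12 rad).
It fails at once if one of the bystanders is moved by more than 20 mm (distance of any of race_a, race_b, pinion, bush, wrench from where it was at the start of the episode above 0.02 m).
It also fails if it takes over 72 s, if anything falls off the work surface, if the arm or the gripper's body presses on something with over 40 N, if the wrist force passes 120 N, or if a joint passes its speed limit or range.

## Working session

There is one attempt and no reset: what is moved stays moved. The work goes in short steps, Python scripts to look and compute and a tool call to move; the robot and the scene stay as the last step left them, time stands still between calls to the robot, and variables do not carry over. Pictures are saved under pics/ and viewed, at most 13 in all, crops included, and the job is handed in when it is done.

Besides the shell and the picture viewer there is one more tool, called as name(argument=value, ...), one argument or row to a line, values as JSON. apply_moves: Moves the arm, as the interface text tells. Its arguments: {"type":"object","properties":{"motion":{"type":"string"}},"required":["motion"]}

```bash
mkdir -p pics
python3 - <<'E'
from station import arm
import cv2,numpy as np
s=arm.state();print(s)
for n in ["scene","side","wrist"]:
    c=arm.read_camera(n);cv2.imwrite(f"pics/{n}0.png",c["image"])
    np.savez(f"{n}0.npz",**{k:v for k,v in c.items() if k!="image"})
    print(n,{k:np.round(v,4).tolist() for k,v in c.items() if k!="image"})
E
```

```text
{'time_s': 0.0, 'joints': array([-4.89463226e+00,  7.51343629e+00,  8.53293418e+01,  1.15536898e-03,
        8.72604965e+01, -4.89530091e+00]), 'qd': array([-0.02254112, -0.02575155, -0.03788972,  0.02872557,  0.04999242,
       -0.04070744]), 'joint_efforts': array([-1.61290725e-03, -5.59853125e+01, -4.91755986e+01,  7.67333270e-02,
        3.59135563e-02, -2.97389461e-04]), 'tool_pos': array([5.99437804e-01, 6.16479242e-05, 2.17604269e-01]), 'ee_rot': array([-1.79897201e+02, -9.96269231e-03,  9.00006035e+01]), 'force': array([ 0.22021844, -0.21823099,  0.0309642 ]), 'torque': array([-0.01041873,  0.01840971,  0.05361956]), 'finger_force': 0.0, 'gripper_width': 0.09319854552168186}
scene {'K': [[440.6678, 0.0, 331.187], [0.0, 440.6678, 209.1723], [0.0, 0.0, 1.0]], 'camera_from_world': [[0.3942, 0.9187, -0.0236, -0.2154], [0.5632, -0.2618, -0.7837, -0.2744], [-0.7262, 0.2956, -0.6207, 1.4337], [0.0, 0.0, 0.0, 1.0]]}
side {'K': [[492.4297, 0.0, 320.0759], [0.0, 492.4297, 192.9907], [0.0, 0.0, 1.0]], 'camera_from_world': [[-0.9476, -0.3194, -0.0115, 0.517], [-0.1864, 0.5816, -0.7919, 0.1443], [0.2596, -0.7482, -0.6106, 0.983], [0.0, 0.0, 0.0, 1.0]]}
wrist {'K': [[296.4014, 0.0, 316.4624], [0.0, 296.4014, 197.2432], [0.0, 0.0, 1.0]], 'hand_eye': [[0.0002, -0.9543, -0.2989, 0.0838], [1.0, 0.0003, -0.0002, 0.0], [0.0003, -0.2989, 0.9543, -0.1673], [0.0, 0.0, 0.0, 1.0]]}
```

View pics/scene0.png

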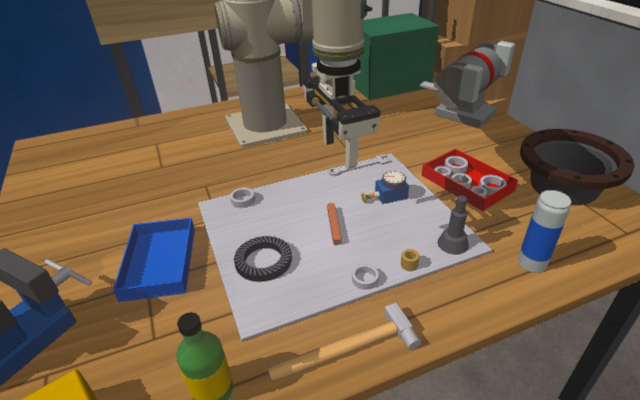

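View pics/side0.png

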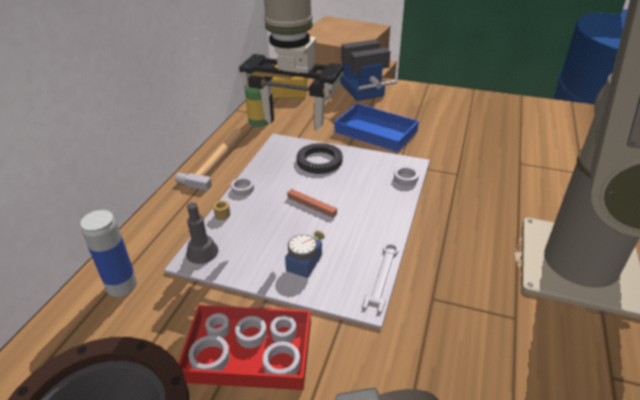

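View pics/wrist0.png

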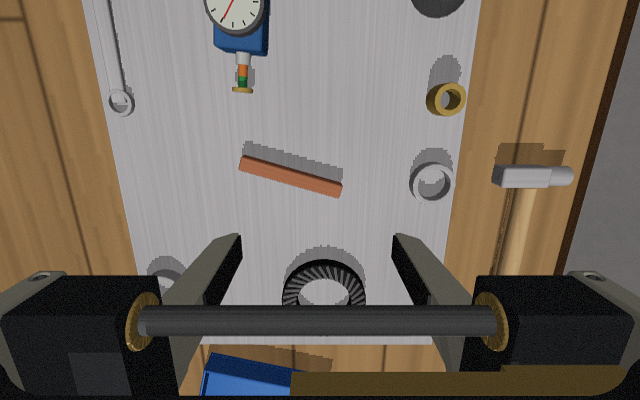

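The wrist view shows the plunger pad at (242,91), the drift from (240,163) to (341,190) and the gear near (324,285). In the scene view the gear is at (263,258), the blue tray at (157,258) and the dial at (394,180).

```bash
cat > h.py <<'E'
import numpy as np,cv2
from scipy.spatial.transform import Rotation as Rn
def T_tool(s):
    T=np.eye(4);T[:3,:3]=Rn.from_euler('xyz',s['ee_rot'],degrees=True).as_matrix();T[:3,3]=s['tool_pos'];return T
def wfc(c,s=None):
    return T_tool(s)@c['hand_eye'] if 'hand_eye' in c else np.linalg.inv(c['camera_from_world'])
def back(uv,z,K,W):
    uv=np.atleast_2d(uv).astype(float)
    d=np.c_[uv,np.ones(len(uv))]@np.linalg.inv(K).T@W[:3,:3].T
    o=W[:3,3];return (o+d*((z-o[2])/d[:,2])[:,None])[:,:2]
def biggest(mask):
    cs,_=cv2.findContours(mask.astype(np.uint8),cv2.RETR_EXTERNAL,cv2.CHAIN_APPROX_NONE)
    return max(cs,key=cv2.contourArea)[:,0]
def copper(img):
    h=cv2.cvtColor(img,cv2.COLOR_BGR2HSV);return (h[...,0]<12)&(h[...,1]>110)&(h[...,2]>130)
E
python3 - <<'E'
from h import *
s=dict(tool_pos=[.5994,0,.2176],ee_rot=[-179.897,-.01,90])
for n in["wrist","scene","side"]:
    c=dict(np.load(n+"0.npz"));K=c["K"];W=wfc(c,s);im=cv2.imread(f"pics/{n}0.png")
    m=copper(im); 
    r=dict(wrist=(130,215,220,360),scene=(195,250,320,350),side=(185,220,280,345))[n]
    mm=np.zeros_like(m);mm[r[0]:r[1],r[2]:r[3]]=m[r[0]:r[1],r[2]:r[3]]
    P=back(biggest(mm),.028,K,W);print(n,"drift",cv2.minAreaRect((P*1000).astype(np.float32)))
    if n=="wrist":
        print("pad",back([242,91],.024,K,W),"stem",back([242.5,55],.024,K,W))
    else:
        g=cv2.cvtColor(im,cv2.COLOR_BGR2GRAY)
        r=dict(scene=(230,285,228,300),side=(138,178,290,350))[n]
        m=np.zeros(g.shape,bool);m[r[0]:r[1],r[2]:r[3]]=g[r[0]:r[1],r[2]:r[3]]<80
        P=back(biggest(m),.02,K,W);print("gear",cv2.fitEllipse((P*1000).astype(np.float32)))
    if n=="scene":
        print("dial",back([394,180],.066,K,W),"pad",back([366,197],.024,K,W))
        print("tray rim",back([[134,223],[194,220],[188,292],[117,298]],.035,K,W))
        print("race_b",back([243,195],.03,K,W),"wrench",back([[334,171],[388,158]],.015,K,W),"bush",back([410,253],.04,K,W),"race_a",back([366,272],.028,K,W),"pinion",back([459,197],.135,K,W))
    if n=="side": print("dial",back([303,246],.066,K,W),"pad",back([319,236],.024,K,W),"tray",back([[357,107],[418,126],[402,148],[335,126]],.035,K,W))
E
```

```text
wrist drift ((566.987548828125, -2.5283775329589844), (15.557066917419434, 128.59756469726562), 73.47769165039062)
pad [[0.51351872 0.09846176]] stem [[0.51689053 0.13610397]]
scene drift ((570.6141357421875, -4.284084320068359), (17.250160217285156, 126.62101745605469), 73.29118347167969)
gear ((607.515869140625, -182.4890899658203), (104.93343353271484, 112.93365478515625), 80.37469482421875)
dial [[0.53439502 0.17059884]] pad [[0.51707472 0.10565395]]
tray rim [[ 0.39576577 -0.42143881]
 [ 0.44280349 -0.2945641 ]
 [ 0.65589382 -0.34125447]
 [ 0.61528608 -0.46626874]]
race_b [[ 0.38926419 -0.16761018]] wrench [[0.36604745 0.08605636]
 [0.37026683 0.24847585]] bush [[0.74339746 0.09095836]] race_a [[ 0.74342073 -0.00861802]] pinion [[0.72696146 0.20464687]]
side drift ((565.6165771484375, 1.9442501068115234), (15.677525520324707, 124.63336944580078), 73.63893127441406)
gear ((608.2257080078125, -179.0140380859375), (112.7193603515625, 131.0264434814453), 16.54936408996582)
dial [[0.51791234 0.18189821]] pad [[0.51300314 0.10282055]] tray [[ 0.58187306 -0.44898356]
 [ 0.3925653  -0.39208717]
 [ 0.41257677 -0.26762113]
 [ 0.61061922 -0.32343309]]
```

apply_moves(
  motion="-0.002 -0.032 0.10 0 0 -73.5 0;-0.002 -0.032 0.10 0 0 -73.5 0;-0.002 -0.032 0.10 0 0 -73.5 0;-0.002 -0.032 0.10 0 0 -73.5 0;-0.002 -0.032 0.10 0 0 -73.5 0;-0.002 -0.032 0.10 0 0 -73.5 0;-0.002 -0.032 0.10 0 0 -73.5 0;-0.002 -0.032 0.10 0 0 -73.5 0;-0.002 -0.032 0.10 0 0 -73.5 0;-0.002 -0.032 0.10 0 0 -73.5 0;-0.002 -0.032 0.10 0 0 -73.5 0;-0.002 -0.032 0.10 0 0 -73.5 0",
)

```text
time_s: 1.35
tool_pos: [0.5679, -0.002, 0.1185]
ee_rot: [-180.0, -0.0, 163.4]
force: [-0.4, 0.4, -1.2]
gripper_width: 0.0466
finger_force: 0.0
```

Run:
```python
from station import arm
from h import *
s=arm.state();c=arm.read_camera("wrist");im=c["image"];cv2.imwrite("pics/w1.png",im)
W=wfc(c,s);m=copper(im);P=back(biggest(m),.028,c["K"],W);print(s["tool_pos"],s["ee_rot"],s["joints"],cv2.minAreaRect((P*1000).astype(np.float32)))
```

```text
[ 0.56792938 -0.00196835  0.11851725] [-1.79997824e+02 -1.17573424e-02  1.63379220e+02] [-5.37100670e+00  6.51531137e+00  9.69579202e+01  1.63829041e-04
  7.65387244e+01 -7.87502649e+01] ((566.9746704101562, -2.892925262451172), (16.426841735839844, 128.0645294189453), 73.54545593261719)
```

View pics/w1.png

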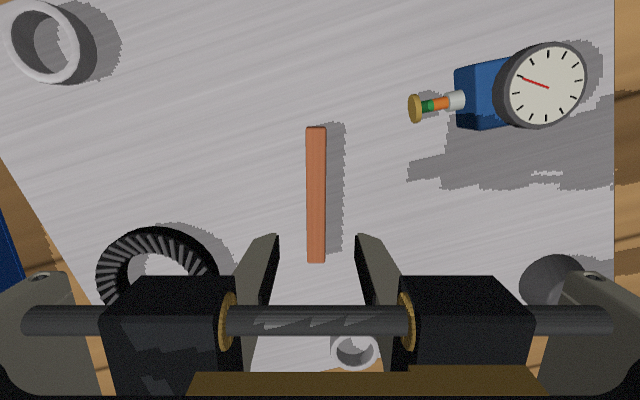

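The view shows the drift vertical in the image between the fingers, at column 316. The pad is at (415,107), the stem at (457,100) and the dial at (546,86). Next I grasp.

apply_moves(
  motion="0 0 0.04 0 0 0 0;0 0 0.07 0 0 0 0;0 0 0.09 0 0 0 0;0 0 0.10 0 0 0 0;0 0 0.105 0 0 0 0;0 0 0.105 0 0 0 0;0 0 0.105 0 0 0 -1;0 0 0.105 0 0 0 -1;0 0 0.105 0 0 0 -1;0 0 0.105 0 0 0 -1;0 0 0.105 0 0 0 -1;0 0 0.105 0 0 0 -1;0 0 0.105 0 0 0 -1;0 0 0.095 0 0 0 -1;0 0 0.06 0 0 0 -1;0 0 0.02 0 0 0 -1;0 0 -0.02 0 0 0 -1;0 0 -0.03 0 0 0 -1;0 0 -0.03 0 0 0 -1",
)

```text
time_s: 3.3
tool_pos: [0.5693, -0.002, 0.1505]
ee_rot: [180.0, 0.2, 163.5]
force: [0.3, 1.1, -3.1]
gripper_width: 0.0174
finger_force: 30.0
```

Run:
```python
from station import arm
from h import *
K=np.load("wrist0.npz")["K"];he=np.load("wrist0.npz")["hand_eye"]
W=wfc({"hand_eye":he},dict(tool_pos=[.5679,-.002,.1185],ee_rot=[-180,0,163.38]))
print("pad c",back([415,107],.024,K,W),"stem end",back([450,101],.024,K,W),"dial",back([546,86],.066,K,W))
c=arm.read_camera("scene");cv2.imwrite("pics/s1.png",c["image"])
h=cv2.cvtColor(c["image"],cv2.COLOR_BGR2HSV);m=(h[...,0]>105)&(h[...,0]<130)&(h[...,1]>120)&(h[...,2]>50);m[:, :90]=0;m[:200]=0;m[:,205:]=0;m[310:]=0
q=biggest(m);q=cv2.approxPolyDP(q.reshape(-1,1,2),5,True)[:,0];print(q.tolist());print(back(q,.035,c["K"],wfc(c)),arm.state()["gripper_width"])
```

```text
pad c [[0.51342502 0.10110919]] stem end [[0.51706912 0.13020114]] dial [[0.52153522 0.17834605]]
[[190, 218], [133, 225], [113, 289], [118, 300], [185, 291]]
[[ 0.43158689 -0.30176238]
 [ 0.4022757  -0.42401492]
 [ 0.58816852 -0.47243684]
 [ 0.62124415 -0.46474128]
 [ 0.65098072 -0.34610263]] 0.017780384363195085
```

apply_moves(
  motion="0 -0.03 -0.04 0 0 0 -1;-0.01 -0.08 -0.05 0 0 0 -1;-0.02 -0.13 -0.05 0 0 0 -1;-0.025 -0.18 -0.05 0 0 0 -1;-0.03 -0.23 -0.05 0 0 0 -1;-0.04 -0.28 -0.05 0 0 0 -1;-0.045 -0.32 -0.05 0 0 0 -1;-0.05 -0.35 -0.05 0 0 0 -1;-0.05 -0.37 -0.05 0 0 0 -1;-0.05 -0.38 -0.05 0 0 0 -1;-0.05 -0.38 -0.05 0 0 0 -1;-0.05 -0.38 -0.05 0 0 0 -1;-0.05 -0.38 -0.05 0 0 0 -1",
)

```text
time_s: 4.65
tool_pos: [0.5087, -0.379, 0.1986]
ee_rot: [180.0, -0.0, 163.6]
force: [-0.1, -0.2, -3.7]
gripper_width: 0.0173
finger_force: 30.0
```

Run:
```python
from station import arm
from h import *
s=arm.state();c=arm.read_camera("wrist");im=c["image"];cv2.imwrite("pics/w2.png",im)
print(s["tool_pos"],s["ee_rot"],s["gripper_width"],s["joints"])
np.save("w2W.npy",wfc(c,s))
```

```text
[ 0.5086663  -0.37895738  0.19860778] [ 1.79969663e+02 -6.96699263e-04  1.63596995e+02] 0.01725637329866993 [-4.13322425e+01  1.32794956e+01  8.08473882e+01  2.72867487e-02
  8.58865353e+01 -1.14931197e+02]
```

View pics/w2.png

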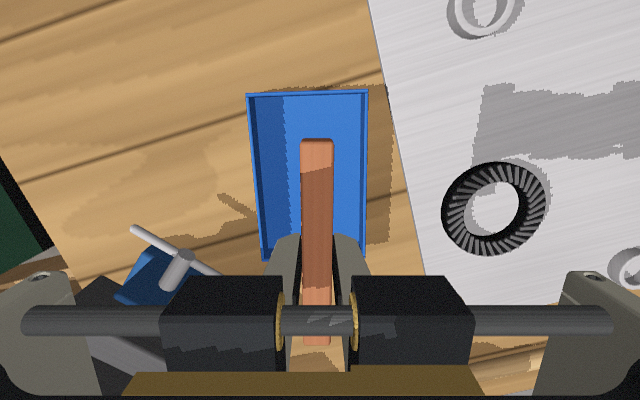

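The wrist view shows the tray's near-robot rim corners at (247,94) and (368,91), with the held drift inside its span. The gear is fully in view around (495,208).

Run:
```python
from h import *
K=np.load("wrist0.npz")["K"];W=np.load("w2W.npy");im=cv2.imread("pics/w2.png")
a,b,d=back([[247,94],[368,91],[263,259]],.035,K,W);print(a,b,d,np.linalg.norm(a-b))
w=(b-a)/np.linalg.norm(b-a);l=np.array([w[1],-w[0]]);print("l",l,np.degrees(np.arctan2(*l[::-1])),"centre",(a+b)/2+.1*l,"left len",np.linalg.norm(a-d),"bottom-corner proj",(d-a)@l,(d-a)@w)
g=cv2.cvtColor(im,cv2.COLOR_BGR2GRAY);m=np.zeros(g.shape,bool);m[150:265,435:555]=g[150:265,435:555]<75
P=back(biggest(m),.028,K,W)*1000;print("gear",cv2.fitEllipse(P.astype(np.float32)),cv2.minEnclosingCircle(P.astype(np.float32)))
```

```text
[ 0.397633   -0.42249141] [ 0.43073593 -0.29935579] [ 0.58658537 -0.47144063] 0.12750759448573687
l [ 0.96571211 -0.25961532] -15.047237958010733 centre [ 0.51075568 -0.38688513] left len 0.1951897063427368 bottom-corner proj 0.195181552735437 0.0017840778984284595
gear ((601.9907836914062, -187.67364501953125), (106.8860092163086, 119.59634399414062), 130.8489532470703) ((605.015380859375, -184.93728637695312), 63.50482940673828)
```

apply_moves(
  motion="-0.004 -0.007 0.04 0 0 0 -1;-0.004 -0.007 0.09 0 0 0 -1;-0.004 -0.007 0.13 0 0 0 -1;-0.004 -0.007 0.16 0 0 0 -1;-0.004 -0.007 0.175 0 0 0 -1;-0.004 -0.007 0.183 0 0 0 -1;-0.004 -0.007 0.187 0 0 0 -1;-0.004 -0.007 0.189 0 0 0 -1;-0.004 -0.007 0.19 0 0 0 -1;-0.004 -0.007 0.19 0 0 0 -1",
)

```text
time_s: 5.7
tool_pos: [0.5106, -0.389, 0.01]
ee_rot: [-180.0, 0.1, 163.5]
force: [0.2, -0.8, -3.3]
gripper_width: 0.0177
finger_force: 30.0
```

apply_moves(
  motion="0 0 0.0015 0 0 0 -1;0 0 0.002 0 0 0 -1;0 0 0.002 0 0 0 -0.3;0 0 0.002 0 0 0 -0.3;0 0 0.002 0 0 0 -0.3;0 0 0.002 0 0 0 -0.3;0 0 0.002 0 0 0 -0.3;0 0 -0.02 0 0 0 -0.3;0 0 -0.06 0 0 0 -0.3;0 0 -0.11 0 0 0 -0.3;0 0 -0.16 0 0 0 -0.3;0 0 -0.20 0 0 0 -0.3;0 0.05 -0.20 0 0 0 -0.3;0 0.05 -0.20 0 0 0 -0.3;0 0.05 -0.20 0 0 0 -0.3",
)

```text
time_s: 7.2
tool_pos: [0.5244, -0.3395, 0.2087]
ee_rot: [-180.0, 0.0, 163.6]
force: [0.0, -0.8, -0.1]
gripper_width: 0.0324
finger_force: 0.0
```

Run:
```python
from station import arm
from h import *
s=arm.state();c=arm.read_camera("wrist");im=c["image"];cv2.imwrite("pics/w3.png",im);W=wfc(c,s);K=c["K"]
print(s["tool_pos"],s["ee_rot"],s["gripper_width"])
c2=arm.read_camera("scene");cv2.imwrite("pics/s3.png",c2["image"])
m=copper(c2["image"]);m[:210]=0;m[310:]=0;m[:,200:]=0
P=back(biggest(m),.022,c2["K"],wfc(c2))*1000;print("drift",cv2.minAreaRect(P.astype(np.float32)))
g=cv2.cvtColor(c2["image"],cv2.COLOR_BGR2GRAY);m=np.zeros(g.shape,bool);m[230:290,225:305]=g[230:290,225:305]<80
print("gear scene",cv2.minEnclosingCircle((back(biggest(m),.02,c2["K"],wfc(c2))*1000).astype(np.float32)))
cv2.imwrite("pics/combo3.png",np.hstack([c2["image"][190:310,100:310].repeat(2,0).repeat(2,1),im[::1][:240,200:580]]))
np.save("w3W.npy",W)
```

```text
[ 0.52436146 -0.33953021  0.20866579] [-1.79988214e+02  6.35838580e-04  1.63613608e+02] 0.03241421767630244
drift ((512.5783081054688, -388.4024353027344), (15.245057106018066, 128.29693603515625), 73.5136489868164)
gear scene ((609.837158203125, -181.03665161132812), 66.04998016357422)
```

View pics/w3.png

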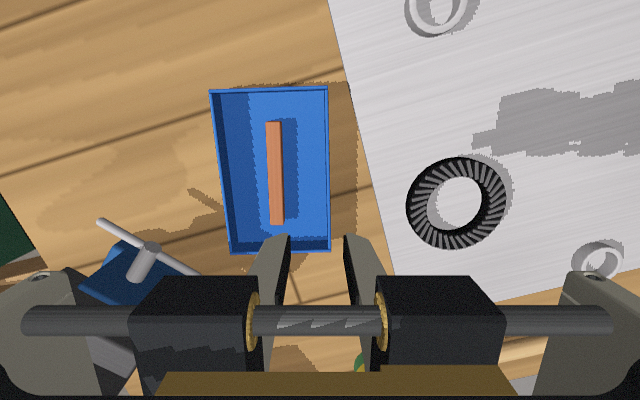

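View pics/combo3.png

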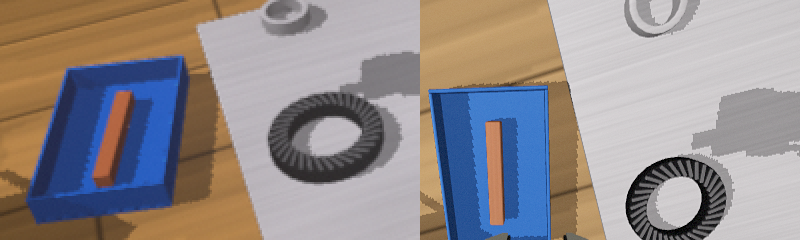

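The drift lies flat in the tray, at (275,170) in the wrist view, and the gear bore is at (458,203). Next I move above the gear with the fingers shut, turned to yaw 117° for the first push leg.

apply_moves(
  motion="-0.007 0.035 0.02 0 0 8 -1;-0.014 0.07 0.04 0 0 16 -1;-0.02 0.105 0.06 0 0 24 -1;-0.028 0.14 0.08 0 0 32 -1;-0.034 0.172 0.10 0 0 40 -1;-0.034 0.172 0.11 0 0 46.6 -1;-0.034 0.172 0.13 0 0 46.6 -1;-0.034 0.172 0.14 0 0 46.6 -1;-0.034 0.172 0.14 0 0 46.6 -1;-0.034 0.172 0.14 0 0 46.6 -1",
)

```text
time_s: 8.3
tool_pos: [0.6053, -0.1859, 0.0686]
ee_rot: [-180.0, -0.0, 116.9]
force: [0.7, -0.8, 0.3]
gripper_width: 0.0003
finger_force: 0.0
```

Run:
```python
from station import arm
from h import *
s=arm.state();print(s["tool_pos"],s["ee_rot"],s["gripper_width"])
c=arm.read_camera("wrist");im=c["image"]
d=arm.read_camera("side")["image"][90:210,260:400]
e=arm.read_camera("scene")["image"][150:300,200:330]
z=lambda a,w,h:cv2.resize(a,(w,h))
cv2.imwrite("pics/c4.png",np.hstack([z(im,420,300),np.vstack([z(d,350,300)])]) if 0 else np.vstack([z(im[:260],640,260),np.hstack([z(d,340,291),z(e,300,291)])]))
np.save("w4W.npy",wfc(c,s));cv2.imwrite("pics/w4.png",im)
```

```text
[ 0.60525076 -0.18585459  0.06860562] [-1.79977255e+02 -2.33613531e-02  1.16862537e+02] 0.0003016309669660883
```

View pics/c4.png

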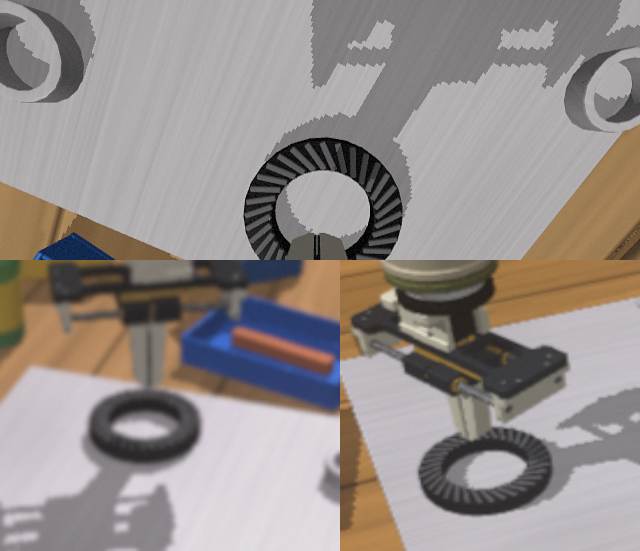

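The wrist view shows the gear's outer edge at columns 245 and 402 (row about 210) and its top at row 138. The finger tips are at (317,235).

Run:
```python
from h import *
K=np.load("wrist0.npz")["K"];W=np.load("w4W.npy")
from scipy.optimize import least_squares
def fit(px,z):
    P=back(px,z,K,W);r=least_squares(lambda q:np.hypot(*(P-q[:2]).T)-q[2],[.606,-.184,.05]);return r.x.round(4)
im=cv2.imread("pics/w4.png");g=cv2.cvtColor(im,cv2.COLOR_BGR2GRAY)
print("outer",fit([[245,205],[402,205],[323,138],[265,161],[383,161]],.030))
print("bore",fit([[276,208],[371,208],[323,170]],.028))
h=fit
print("tip px->", back([[302,236],[330,236]],.0686,K,W))
```

```text
outer [ 0.6081 -0.1801  0.0585]
bore [ 0.6085 -0.1808  0.0361]
tip px-> [[ 0.59444724 -0.18425288]
 [ 0.60984928 -0.17644318]]
```

apply_moves(
  motion="0 0.005 0.01 0 0 0 -1;0 0.005 0.025 0 0 0 -1;0 0.005 0.04 0 0 0 -1;0 0.005 0.05 0 0 0 -1;0 0.005 0.055 0 0 0 -1;0 0.005 0.055 0 0 0 -1;0.004 0.005 0.055 0 0 0 -1;0.008 0.005 0.055 0 0 0 -1;0.012 0.005 0.055 0 0 0 -1;0.016 0.005 0.055 0 0 0 -1;0.020 0.005 0.055 0 0 0 -1;0.024 0.005 0.055 0 0 0 -1;0.028 0.005 0.055 0 0 0 -1;0.032 0.005 0.055 0 0 0 -1;0.036 0.005 0.055 0 0 0 -1;0.040 0.005 0.055 0 0 0 -1;0.044 0.005 0.055 0 0 0 -1;0.048 0.004 0.055 0 0 0 -1;0.052 0.004 0.055 0 0 0 -1",
)

```text
time_s: 10.35
tool_pos: [0.5855, -0.1369, 0.0138]
ee_rot: [180.0, 0.0, 116.9]
force: [2.8, -2.9, -1.1]
gripper_width: 0.0003
finger_force: 2.1
```

apply_moves(
  motion="0.004 0 0 0 0 0 -1;0.008 0 0 0 0 0 -1;0.012 0 0 0 0 0 -1;0.016 0 0 0 0 0 -1;0.020 0 0 0 0 0 -1;0.024 0 0 0 0 0 -1;0.028 0 0 0 0 0 -1;0.032 0 0 0 0 0 -1;0.036 0 0 0 0 0 -1;0.040 -0.001 0 0 0 0 -1;0.044 -0.001 0 0 0 0 -1;0.048 -0.001 0 0 0 0 -1;0.052 -0.001 0 0 0 0 -1;0.056 -0.001 0 0 0 0 -1;0.060 -0.001 0 0 0 0 -1;0.064 -0.001 0 0 0 0 -1;0.068 -0.001 0 0 0 0 -1;0.072 -0.001 0 0 0 0 -1;0.076 -0.002 0 0 0 0 -1;0.080 -0.002 0 0 0 0 -1",
)

```text
time_s: 12.35
tool_pos: [0.5473, -0.0664, 0.0137]
ee_rot: [-180.0, 0.0, 116.9]
force: [3.5, -5.0, 0.9]
gripper_width: 0.0006
finger_force: 2.5
```

apply_moves(
  motion="0.004 0 0 0 0 0 -1;0.008 0 0 0 0 0 -1;0.012 0 0 0 0 0 -1;0.016 0 0 0 0 0 -1;0.020 0 0 0 0 0 -1;0.024 0 0 0 0 0 -1;0.028 0 0 0 0 0 -1;0.032 0 0 0 0 0 -1;0.036 0 0 0 0 0 -1;0.040 -0.001 0 0 0 0 -1;0.044 -0.001 0 0 0 0 -1;0.048 -0.001 0 0 0 0 -1;0.052 -0.001 0 0 0 0 -1;0.056 -0.001 0 0 0 0 -1;0.060 -0.001 0 0 0 0 -1;0.064 -0.001 0 0 0 0 -1;0.068 -0.001 0 0 0 0 -1;0.072 -0.001 0 0 0 0 -1;0.076 -0.002 0 0 0 0 -1;0.080 -0.002 0 0 0 0 -1",
)

```text
time_s: 14.35
tool_pos: [0.5093, 0.004, 0.0137]
ee_rot: [-180.0, 0.0, 116.9]
force: [3.7, -4.3, 0.7]
gripper_width: 0.0009
finger_force: 2.6
```

apply_moves(
  motion="0.004 0 0 0 0 0 -1;0.008 0 0 0 0 0 -1;0.012 0 0 0 0 0 -1;0.016 0 0 0 0 0 -1;0.020 0 0 0 0 0 -1;0.024 -0.001 0 0 0 0 -1;0.028 -0.001 0 0 0 0 -1;0.032 -0.001 0 0 0 0 -1;0.036 -0.001 0 0 0 0 -1;0.030 -0.001 0 0 0 0 -1;0.020 -0.001 0 0 0 0 -1;0.010 -0.001 0 0 0 0 -1;0.008 -0.001 -0.01 0 0 0 -1;0.008 -0.001 -0.03 0 0 8 -1;0.008 -0.001 -0.05 0 0 16 -1;0.008 -0.001 -0.07 0 0 24 -1;0.008 -0.001 -0.09 0 0 32 -1;0.008 -0.001 -0.09 0 0 33 -1;0.008 -0.001 -0.09 0 0 33 -1;0.008 -0.001 -0.09 0 0 33 -1",
)

```text
time_s: 16.35
tool_pos: [0.5043, 0.0105, 0.1025]
ee_rot: [-179.9, -0.0, 84.1]
force: [1.0, -0.1, 0.2]
gripper_width: 0.0007
finger_force: 0.0
```

Run:
```python
from station import arm
from h import *
s=arm.state();print(s["tool_pos"],s["ee_rot"])
c=arm.read_camera("wrist");im=c["image"];np.save("w5W.npy",wfc(c,s));cv2.imwrite("pics/w5.png",im)
```

```text
[0.504302   0.01049155 0.10252006] [-1.79898891e+02 -1.56801911e-03  8.40522809e+01]
```

View pics/w5.png

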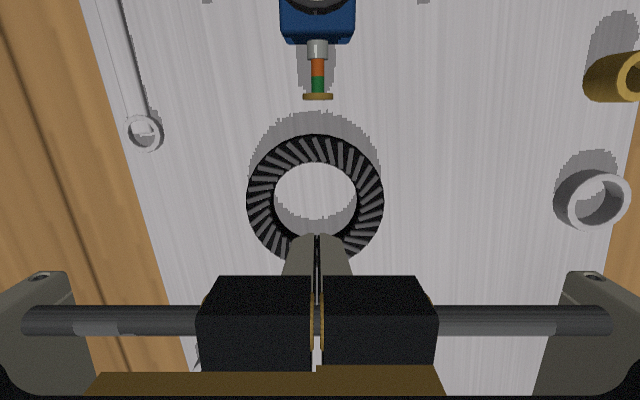

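The view shows the pad's outer face near (317,100), with the stem at column 317. The gear spans columns 247 to 384 with its top edge at row 134, so it is nearly square to the gauge.

Run:
```python
from h import *
from scipy.optimize import least_squares
K=np.load("wrist0.npz")["K"];W=np.load("w5W.npy")
print("cam",W[:3,3])
def fit(px,z):
    P=back(px,z,K,W);return least_squares(lambda q:np.hypot(*(P-q[:2]).T)-q[2],[.505,.01,.05]).x.round(4)
print("outer",fit([[247,200],[384,200],[315.5,134],[262,160],[369,160]],.030))
print("bore",fit([[274,196],[357,196],[315.5,162],[287,172],[344,172]],.028))
print("pad face z36,24",back([317.5,100],.036,K,W),back([317.5,100],.024,K,W))
print("stem",back([317.5,58],.024,K,W),back([317.5,45],.024,K,W), "block front corners",back([[280,37],[354,37]],.05,K,W))
im=cv2.imread("pics/w5.png");h=cv2.cvtColor(im,cv2.COLOR_BGR2HSV)
for r in range(40,103,3):
  print(r,im[r,317].tolist(),end=" ")
```

```text
cam [0.51331416 0.09375707 0.26982477]
outer [0.5036 0.0132 0.0582]
bore [0.5036 0.0132 0.0361]
pad face z36,24 [[0.51393136 0.09687015]] [[0.51396304 0.09702991]]
stem [[0.51705734 0.12710831]] [[0.51796716 0.13595224]] block front corners [[0.49317135 0.13885096]
 [0.54208863 0.13374691]]
40 [135, 142, 140] 43 [130, 133, 131] 46 [126, 129, 126] 49 [125, 129, 127] 52 [124, 128, 125] 55 [125, 129, 126] 58 [59, 78, 111] 61 [30, 77, 144] 64 [29, 78, 143] 67 [38, 80, 145] 70 [34, 82, 144] 73 [35, 81, 143] 76 [52, 93, 56] 79 [51, 92, 34] 82 [53, 95, 42] 85 [48, 92, 35] 88 [54, 93, 42] 91 [53, 95, 38] 94 [55, 103, 124] 97 [45, 94, 116] 100 [136, 145, 154]
```

apply_moves(
  motion="0 0 0.03 0 0 0 -1;0 0 0.06 0 0 0 -1;0 0 0.08 0 0 0 -1;0 0 0.0885 0 0 0 -1;0 0 0.0885 0 0 0 -1;0.004 0 0.0885 0 0 0 -1;0.008 0 0.0885 0 0 0 -1;0.012 0 0.0885 0 0 0 -1;0.016 0 0.0885 0 0 0 -1;0.020 0 0.0885 0 0 0 -1;0.024 0 0.0885 0 0 0 -1;0.028 0 0.0885 0 0 0 -1;0.032 0 0.0885 0 0 0 -1;0.036 0 0.0885 0 0 0 -1;0.040 0 0.0885 0 0 0 -1;0.044 0 0.0885 0 0 0 -1;0.048 0 0.0885 0 0 0 -1",
)

```text
time_s: 18.1
tool_pos: [0.5102, 0.0578, 0.0152]
ee_rot: [-180.0, 0.1, 83.9]
force: [-1.3, -4.9, 0.5]
gripper_width: 0.0004
finger_force: 2.3
```

apply_moves(
  motion="0.003 0 0 0 0 0 -1;0.006 0 0 0 0 0 -1;0.008 0 0 0 0 0 -1;0.010 0 0 0 0 0 -1;0.010 0 0 0 0 0 -1",
)

```text
time_s: 18.6
tool_pos: [0.5112, 0.068, 0.0151]
ee_rot: [-180.0, 0.0, 83.9]
force: [-0.1, -4.2, 0.4]
gripper_width: -0.0001
finger_force: 2.1
```

Run:
```python
from station import arm
from h import *
s=arm.state();print(s["tool_pos"],s["ee_rot"])
c=arm.read_camera("wrist");im=c["image"];np.save("w6W.npy",wfc(c,s));cv2.imwrite("pics/w6.png",im)
cv2.imwrite("pics/w6c.png",cv2.resize(im[:250,180:450],None,fx=2.2,fy=2.2))
```

```text
[0.51124182 0.06802561 0.01511747] [-1.79995165e+02  3.59169429e-02  8.39065159e+01]
```

View pics/w6c.png

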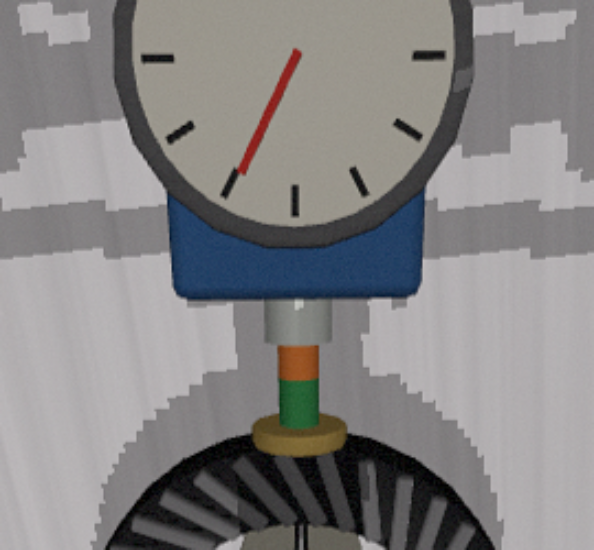

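The crop shows orange from row 346 to 379 (stem to green), with the green below it running into the pad, which is touching the gear. About 7 mm of orange still shows.

Run:
```python
from h import *
K=np.load("wrist0.npz")["K"];W=np.load("w6W.npy")
u=180+299/2.2
for z in(.024,.028):
    P=back([[u,346/2.2],[u,379/2.2],[u,418/2.2]],z,K,W);print(P,np.linalg.norm(np.diff(P,axis=0),axis=1))
P=back([[180+112/2.2,540/2.2],[180+490/2.2,540/2.2],[180+300/2.2,432/2.2]],.03,K,W);print(P)
```

```text
[[0.5169609  0.12439374]
 [0.51608482 0.11621147]
 [0.51501384 0.10620891]] [0.00822904 0.01005973]
[[0.51704272 0.125076  ]
 [0.51618877 0.11710039]
 [0.51514484 0.10735048]] [0.00802119 0.00980564]
[[0.46372697 0.08046022]
 [0.56073475 0.07014802]
 [0.51507432 0.1043527 ]]
```

apply_moves(
  motion="0.002 0 0 0 0 0 -1;0.004 0 0 0 0 0 -1;0.005 0 0 0 0 0 -1;0.005 0 0 0 0 0 -1",
)

```text
time_s: 19.05
tool_pos: [0.5118, 0.0729, 0.0151]
ee_rot: [-180.0, 0.0, 83.9]
force: [-0.3, -5.0, 1.3]
gripper_width: 0.0004
finger_force: 2.3
```

Run:
```python
from station import arm
from h import *
s=arm.state();c=arm.read_camera("wrist");im=c["image"];W=wfc(c,s);K=c["K"];cv2.imwrite("pics/w7.png",im)
h=cv2.cvtColor(im,cv2.COLOR_BGR2HSV)[100:230,314:319]
hue=np.median(h[...,0],1);sat=np.median(h[...,1],1);r=np.arange(100,230)
o=r[(hue>5)&(hue<17)&(sat>150)];g=r[(hue>40)&(hue<80)&(sat>80)];print(s["tool_pos"],o,g)
for a in(o,g):
    if len(a):P=back([[316,a[0]-.5],[316,a[-1]+.5]],.026,K,W);print(np.linalg.norm(P[0]-P[1]))
```

```text
[0.51175375 0.07289726 0.01510639] [167 168 169 170 171 172] [174 175 176 177 178 179 180 181 182 183 184 185 186 187 188 189 190 191
 192 193 194]
0.003281365711548418
0.011836475393414585
```

apply_moves(
  motion="0.002 0 0 0 0 0 -1;0.0035 0 0 0 0 0 -1;0.0035 0 0 0 0 0 -1;0 0 0 0 0 0 -1;-0.01 0 0 0 0 0 -1;-0.02 0 0 0 0 0 -1;-0.022 0 0 0 0 0 -1;-0.022 0 -0.02 0 0 0 -1;-0.022 0 -0.05 0 0 0 -1;-0.022 0 -0.09 0 0 0 -1;-0.022 0 -0.09 0 0 0 -1;-0.022 0 -0.09 0 0 0 -1",
)

```text
time_s: 20.3
tool_pos: [0.5106, 0.0512, 0.1065]
ee_rot: [179.8, -0.0, 83.9]
force: [0.2, 0.2, -1.1]
gripper_width: 0.0007
finger_force: 0.0
```

Run:
```python
from station import arm
from h import *
from scipy.optimize import least_squares
s=arm.state();c=arm.read_camera("wrist");im=c["image"];W=wfc(c,s);K=c["K"];cv2.imwrite("pics/w8.png",im)
print(s["tool_pos"],s["force"])
cv2.imwrite("pics/w8c.png",cv2.resize(im[20:220,200:440],None,fx=2.5,fy=2.5))
```

```text
[0.51058461 0.05119475 0.10646895] [ 0.17366079  0.15736762 -1.09073906]
```

View pics/w8c.png

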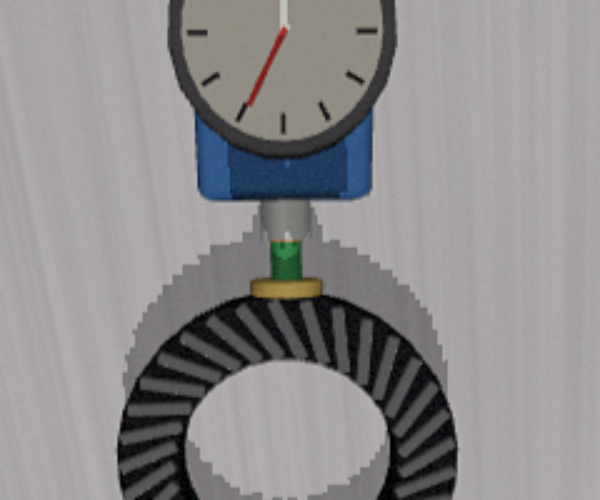

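The crop shows only green between stem and pad, apart from a hairline of orange at row 240. Gear and plunger share column 287, and the gripper is clear.

```bash
python3 -c "
from station import arm
print(arm.finish_job())"
```

```text
the job is handed in; nothing more can be done
None
```

The job is handed in (no verdict was returned): the drift lies flat in the blue tray, and the crown wheel rests squarely against the gauge with the plunger about 12 mm in by the last camera view.

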